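# Turn the supply carousel to bring the green cup to the front

## Task

Turn the round carousel by pushing the upright pegs on its rim with the fingertips, until the green cup stands at the front, in line with the orange arrow on the foot, and let it come to rest there. Push gently so that it does not spin off, without touching, lifting or upsetting the cups and the tamper that ride on it, and leave the things around it where they are.

Things in the scene. Friction and masses are not known exactly. Their poses are not given: they have to be found in the camera images.
- foot: fixed black foot of the carousel, a disc of 115 mm radius, 12 mm high. Origin: centre of its underside, on the vertical turning axis. Its own -x is the front: there a tongue 36 mm wide, 10 mm high (14 mm with the arrow), reaches to 180 mm from the axis, 40 mm beyond the tray, and carries an orange arrow on the front line.
- carousel: grey tray, 280 mm across, turning without stops about the vertical axis through its origin (centre of its underside, 14 mm above the bench). Floor 22 mm, lip 32 mm, crossed dividers 50 mm, hub 61 mm above the bench. Four quarters centred on its +x, +y, -x, -y; four rim pegs at 45, 135, 225, 315 degrees from its +x. Its yaw is the turn of the tray.
- peg (a point): middle of one upright aluminium rim peg (the one at 45 degrees), 52 mm above the bench. All four pegs stand 126 mm from the axis, at the ends of the dividers, 14 mm thick (black caps 16 mm), tops 90 mm above the bench. Turning takes about 1.6 N at a peg (dry friction); the tray stops almost at once when no longer pushed.
- cabinet_corner (a point): fixed point: top corner, nearest the carousel, of the grey drawer cabinet that stands to the right of the carousel's front, 155 mm high. The cabinet reaches from this corner towards the robot (-x) and to the right (-y); keep the gripper clear of it.
- sealer_end (a point): fixed point: far right corner, at bench height, of the pale blue bag sealer to the left of the carousel, whose arm stands raised up to about 270 mm. The sealer reaches from here towards the robot (-x, about 100 mm) and to the left (+y); keep the gripper clear of it.
- green_cup_center (a point): centre, half-way up, of the green paper cup (64 mm in diameter at the top, 64 mm high, open at the top) that stands loose in the tray's -x quarter about 80 mm from the axis. This is the cup to bring to the front.
- white_cup_a_center (a point): centre of a white paper cup of the same size, loose in another quarter
- white_cup_b_center (a point): centre of a second white paper cup of the same size, loose in another quarter
- steel_tamper_center (a point): centre, half-way up, of the steel coffee tamper, 58 mm in diameter and 78 mm high, loose in another quarter
- sticker_box_center (a point): centre of a small white box, 73 x 108 x 52 mm, loose on the bench; leave it alone
- pocket_scale_center (a point): centre of a flat black pocket scale, 80 x 139 x 19 mm, loose on the bench; leave it alone
- tape_masking_center (a point): centre of a cream roll of masking tape lying flat, 101 mm in diameter and 24 mm high, loose on the bench; leave it alone

How it is judged:
By the outcome, as a careful person would: the job done as asked, in the order asked, and still so for the second after the job is handed in, with the robot touching nothing.
It also fails if it takes over 58 s, if anything falls off the work surface, if the arm or the gripper's body presses on something with over 40 N, if the wrist force passes 120 N, or if a joint passes its speed limit or range.

## Robot

A 6-joint arm with a two-finger parallel gripper is mounted at the origin on a cart in front of the work surface, level with it; the furniture and walls round the work are solid. World frame = base frame: x ahead of the robot, y to its left, z up, the work surface at z = 0. Lengths are in m, angles in rad, forces in N, time in s.
With the tool pointing down it reaches from about 0.225 to 0.875 m from the base axis. Payload 3.4 kg.
Tool frame: the origin (TCP) lies at the very end of the fingers, on their centre line; the grasp point (between the pads) lies 19 mm behind it; z points along the fingers, y is the direction in which the jaws open and shut (so a half turn about z gives the same grasp; the last joint's range is limited). The gripper opens to 85 mm and grips with 20 to 120 N. Pads are 22 mm wide; open, the fingers measure 114 mm over their backs; the gripper's body (76 mm by 85 mm) begins 54 mm behind the grasp point. The pads swing forward as they close: fully open they stand 13 mm farther back than shut.
Start: joints at [-1.429, 0.276, 1.505, -0, 1.361, -0.121], TCP at [0.149, -0.555, 0.231] pointing down, gripper open.
Joint ranges: [-2.89, 2.89], [-0.75, 2.08], [0.22, 2.7], [-1.18, 4.32], [0.11, 2.71], [-2.7, 2.7]. Speed limits (rad/s): [2.57, 2.57, 3.14, 3.14, 3.14, 3.14].

## Interface

Orientations are given as a unit quaternion [w, x, y, z].
In Python, from rig import telemetry, imaging, manip, finder gives the robot as it stands.
- The arm moves only by the tool arm_command, never from a script. Its argument "steps" is a list of rows, each a list of 3 entries, a list of its own where there are three numbers: the turn, a rotation vector about the world's x, y, z in rad, then the shift along the world's x, y, z in mm, then the closure in counts, from 0 (fully open) to 255 (shut). In form: [[[rx, ry, rz], [dx, dy, dz], grip], ...]. A call has 1 to 20 rows; each row shifts and turns the commanded pose from where the row before left it; what a row does not reach is not made up. A row lasts 1/8 s, in which the tool goes at most 62.5 mm and 10.7 degrees, less where a joint would pass 70% of its speed; a pose out of reach is approached as far as the arm can. A call is refused whole if a number of a shift passes 62.5 or a number of a turn 0.188, either way. A call with a gripper value outside its range is refused whole. The fingers move at their own pace and stop on an object; "newtons" is the grip in N (left out, the last holds). Time passes only in rows, so rows that do not move let the fingers close. It gives the time, the measured TCP pose, the force and the opening at its end, in the units of the state.
- telemetry.get_state(): the state, without advancing time (a new reading comes with each control period).
- imaging.get_image(name): name is "scene" or "top" or "wrist"; returns the picture (420x560x3 uint8, blue, green, red); there is no depth.
- imaging.camera_params(name): a dict with "intrinsics" (3x3 intrinsics, pixels), "R" (3x3) and "t" (3): a world point X has camera coordinates R X + t. Camera axes: x right, y down, z forward; pixel columns grow to the right and rows downward; lengths in m; the calibration is good to about 2 mm. A picture is of the moment at which its call begins: read the wrist's pose just before it. camera_params takes no time and is no camera call; for the wrist camera it gives the pose at the moment of the call.
- manip.sign_off(): hands the job in, once; it reports no verdict.
Trained networks look in the newest picture that a camera, given by its name, has taken for a name from the list of things; names that differ only in an ending like _2 or _b are one class to them, and where a whole thing is asked for, a point or a joint stands for the part that bears it (a point fixed in the world has none). Each returns a list of dicts, best first, with "score" (0 to 1); they miss things now and then, are a little off and sometimes report something else, mostly with a low value. They report only what shows in the picture. A call takes as long as a camera call.
- finder.cut_out(camera, thing): "pixels" (420x560 bool, what is visible of it) and "extent" ([left, top, width, height] in pixels, round what is visible of it).
The state is a dict: "clock": time; "qpos": joint angles; "qd": joint speeds; "effort": joint torques, N m; "position": TCP position; "ee_rot": TCP orientation; "contact_force": force on the tool from outside, world axes, zero at the start; "moment": the same for the moment, N m; "width": finger opening in m.
Only numpy, scipy, OpenCV 4.12 (cv2) and the standard library are available. Lean on these libraries where they do the work, as an engineer would, in place of code of your own. Each camera call takes 0.05 s, during which the arm holds its last target.

## Working session

There is one attempt and no reset: what is moved stays moved. The work goes in short steps, Python scripts to look and compute and a tool call to move; the robot and the scene stay as the last step left them, time stands still between calls to the robot, and variables do not carry over. Pictures are saved under pics/ and viewed, and the job is handed in when it is done.

Besides the shell and the picture viewer there is one more tool, called after "Emit:" as a command line: name --argument value ..., lists and objects as JSON in quotes. arm_command: Moves the arm, as the interface text tells. Its arguments: {"type":"object","properties":{"steps":{"type":"array"},"newtons":{"type":"number"}},"required":["steps"]}

```bash
mkdir -p pics; ls
python3 - <<'E'
from rig import telemetry, imaging, manip, finder
import cv2
print(telemetry.get_state())
for n in ("scene","top"):
    im=imaging.get_image(n); cv2.imwrite(f"pics/{n}0.png",im)
    p=imaging.camera_params(n); print(n,p)
E
```

```text
pics
{'clock': 0.0, 'qpos': array([-1.42902340e+00,  2.76578234e-01,  1.50614231e+00, -3.44182690e-05,
        1.36072133e+00, -1.20999228e-01]), 'qd': array([ 5.19166020e-05, -7.57376442e-04,  1.70645208e-03,  4.30941058e-04,
        5.35427784e-04,  4.50253364e-04]), 'effort': array([ 1.15931230e-04, -4.16768146e+01, -2.45807004e+01, -2.96286116e-04,
        1.10267865e-02,  3.26502239e-07]), 'position': array([ 0.149267  , -0.55472417,  0.23044563]), 'ee_rot': array([-9.24385813e-04,  9.91380362e-01,  1.31011914e-01, -2.64301786e-05]), 'contact_force': array([ 0.23538375, -0.10118403,  0.36452829]), 'moment': array([ 0.03273244,  0.00975066, -0.01430584]), 'width': 0.08528454308053264}
scene {'intrinsics': array([[472.25464438,   0.        , 281.71149657],
       [  0.        , 472.25464438, 203.07345202],
       [  0.        ,   0.        ,   1.        ]]), 'R': array([[ 0.87506396, -0.48397707,  0.00540919],
       [-0.24386618, -0.45052544, -0.85881087],
       [ 0.41808175,  0.75019533, -0.51226421]]), 't': array([-0.5906708 ,  0.17962354,  0.94525399])}
top {'intrinsics': array([[409.28953619,   0.        , 281.35655787],
       [  0.        , 409.28953619, 204.07661017],
       [  0.        ,   0.        ,   1.        ]]), 'R': array([[ 2.57313601e-02, -9.99668841e-01, -3.26127161e-04],
       [-9.81537775e-01, -2.52028142e-02, -1.89600671e-01],
       [ 1.89529663e-01,  5.19878927e-03, -9.81861232e-01]]), 't': array([-0.1360295 ,  0.61961422,  1.17218476])}
```

View pics/scene0.png

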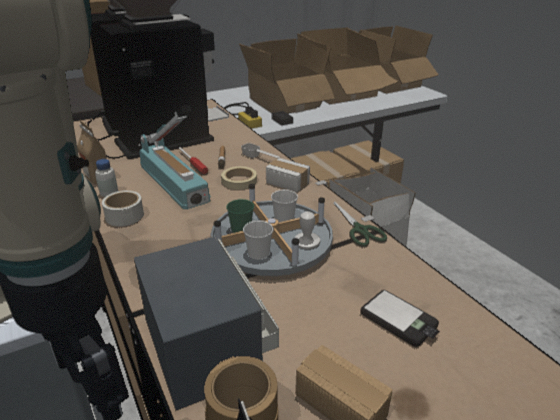

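View pics/top0.png

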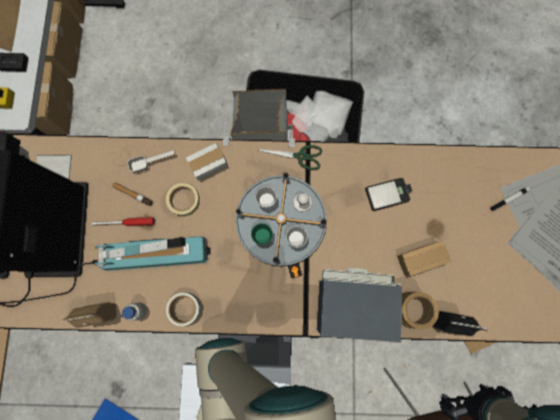

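```bash
cat > h.py <<'E'
import numpy as np
from rig import telemetry, imaging, manip, finder
def ray(cam,u,v,z):
    p=imaging.camera_params(cam);K,R,t=p["intrinsics"],p["R"],p["t"]
    C=-R.T@t; d=R.T@np.linalg.inv(K)@np.array([u,v,1.]); return C+d*(z-C[2])/d[2]
def proj(cam,X):
    p=imaging.camera_params(cam); c=p["R"]@np.array(X)+p["t"]; q=p["intrinsics"]@c; return q[:2]/q[2]
E
python3 - <<'E'
from h import *
import cv2
for n in ["green_cup_center","white_cup_a_center","steel_tamper_center","carousel","foot","peg","sticker_box_center","pocket_scale_center","tape_masking_center"]:
    for r in finder.cut_out("top",n)[:3]:
        m=r["pixels"]; ys,xs=np.nonzero(m)
        print(n,round(r["score"],2),r["extent"],xs.mean().round(1),ys.mean().round(1),m.sum())
E
```

```text
green_cup_center 0.93 [249.3, 222.7, 22.7, 21.3] 261.7 233.1 366
white_cup_a_center 0.59 [287.1, 225.7, 16.3, 19.6] 296.6 236.1 360
steel_tamper_center 0.7 [293.9, 191.7, 20.0, 18.3] 302.2 201.9 279
carousel 0.91 [233.1, 173.1, 94.4, 93.7] 280.7 220.7 5164
foot 0.53 [285.7, 262.5, 15.1, 13.6] 294.5 270.2 176
peg 0.74 [233.1, 173.0, 96.2, 93.6] 280.8 220.4 5247
sticker_box_center 0.6 [185.6, 140.8, 43.0, 41.4] 206.5 162.2 895
pocket_scale_center 0.69 [364.0, 176.5, 49.8, 34.2] 387.9 194.1 1060
tape_masking_center 0.74 [286.3, 224.7, 20.2, 19.3] 296.9 236.1 367
tape_masking_center 0.63 [167.5, 179.6, 33.2, 34.0] 181.5 198.1 353
```

Run:
```python
import cv2
im=cv2.imread("pics/top0.png")
cv2.imwrite("pics/top0z.png",cv2.resize(im[165:290,215:350],None,fx=5,fy=4.8*5/4.8,interpolation=cv2.INTER_CUBIC)[:600])
im=cv2.imread("pics/scene0.png")
cv2.imwrite("pics/scene0z.png",cv2.resize(im[170:300,195:345],None,fx=4.6,fy=4.6,interpolation=cv2.INTER_CUBIC)[:600])
```

```text
(no output)
```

View pics/top0z.png

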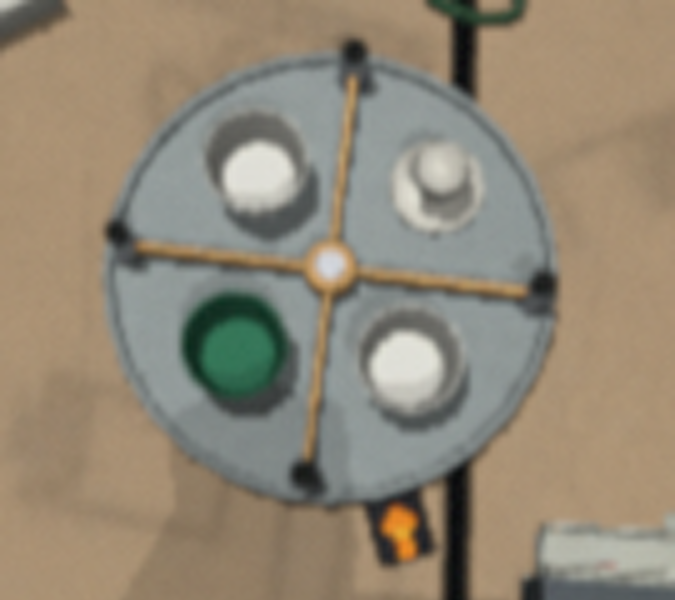

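View pics/scene0z.png

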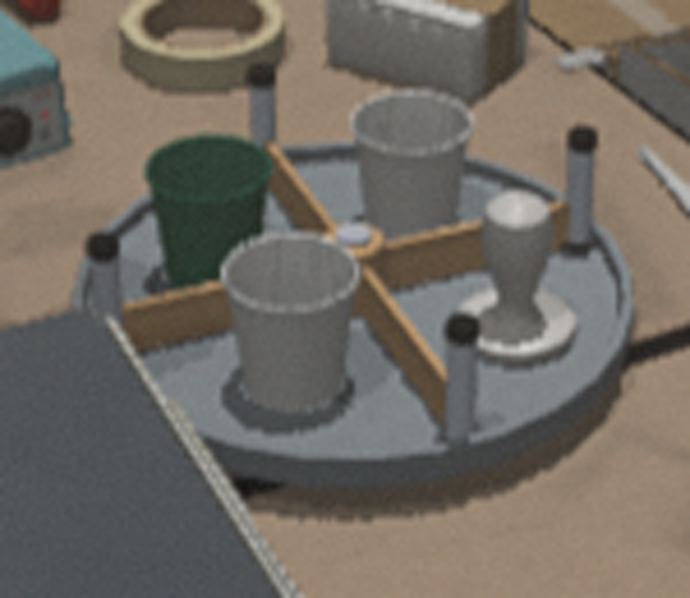

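Run:
```python
from h import *
def P(x,y,z): return ray("top",(x+.5)/5-.5+215,(y+.5)/5-.5+165,z)
pg=[P(*a,.09) for a in [(353,50),(118,232),(306,474),(542,285)]]
pg=np.array(pg); c=pg.mean(0); print(pg,c,P(330,265,.061))
for p in pg: d=p-c; print(np.hypot(*d[:2]),np.degrees(np.arctan2(d[1],d[0])))
for n,a in dict(arrow=(402,530,.014),tipL=(387,566,.01),tipR=(433,548,.01),green=(235,345,.075),green_top=(235,345,.086),gb=(240,350,.024)).items():
    q=P(*a); d=q-c; print(n,q,np.hypot(*d[:2]),np.degrees(np.arctan2(d[1],d[0])))
# orange mask
import cv2
im=cv2.imread("pics/top0.png"); h=cv2.cvtColor(im,cv2.COLOR_BGR2HSV)
m=cv2.inRange(h,(5,150,150),(25,255,255)); m[:255]=0;m[285:]=0;m[:,:280]=0;m[:,310:]=0
ys,xs=np.nonzero(m);w=ray("top",xs.mean(),ys.mean(),.014);d=w-c;print("arrow mask",xs.mean(),ys.mean(),w,np.hypot(*d[:2]),np.degrees(np.arctan2(d[1],d[0])))
for n,u,v,z in [("cab",319,276,.155),("cab2",320,269,.155),("sealer",207,238,.0),("sealer2",208,262,.0)]: print(n,ray("top",u,v,z))
```

```text
[[ 0.70650438 -0.12935108  0.09      ]
 [ 0.59313054  0.00534185  0.09      ]
 [ 0.45560143 -0.10849287  0.09      ]
 [ 0.56819567 -0.24262112  0.09      ]] [ 0.580858   -0.11878081  0.09      ] [ 0.58140662 -0.11886979  0.061     ]
0.12609021502238835 -4.80880900991323
0.12472789640526316 84.35327674922173
0.1256783631459217 175.3045582862218
0.12448597235875955 -95.83804879937706
arrow [ 0.42772864 -0.16637254  0.014     ] 0.16035452953407694 -162.73505474166652
tipL [ 0.40610611 -0.15784254  0.01      ] 0.1790643530455062 -167.39998221026195
tipR [ 0.41756081 -0.18549454  0.01      ] 0.17639924886620217 -157.7779310772643
green [ 0.53034477 -0.06456592  0.075     ] 0.07410020928858334 132.9756996070766
green_top [ 0.52904661 -0.06513646  0.086     ] 0.07457973250137082 134.00422577133804
gb [ 0.53337746 -0.06507921  0.024     ] 0.07168168682806021 131.4816723742982
arrow mask 294.8222222222222 270.8 [ 0.42711727 -0.16584636  0.014     ] 0.16078364130003514 -162.97877182784626
cab [ 0.41080118 -0.22644894  0.155     ]
cab2 [ 0.42940752 -0.22898219  0.155     ]
sealer [0.52111506 0.10841444 0.        ]
sealer2 [0.4473673  0.10089552 0.        ]
```

Run:
```python
import cv2
im=cv2.imread("pics/top0.png")
cv2.imwrite("pics/top0w.png",cv2.resize(im[200:345,90:410],None,fx=2.5,fy=2.5,interpolation=cv2.INTER_CUBIC))
```

```text
(no output)
```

View pics/top0w.png

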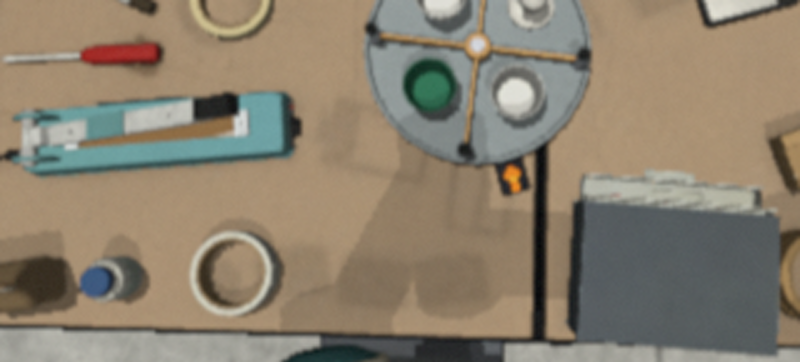

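Emit:
arm_command --steps '[[[0, 0, 0], [0, 0, 35], 120], [[0, 0, 0], [0, 0, 35], 120], [[0, 0, -0.025], [39.8, 30.3, 0], 120], [[0, 0, -0.025], [39.8, 30.3, 0], 120], [[0, 0, -0.025], [39.8, 30.3, 0], 120], [[0, 0, -0.025], [39.8, 30.3, 0], 120], [[0, 0, -0.025], [39.8, 30.3, 0], 120], [[0, 0, -0.025], [39.8, 30.3, 0], 120], [[0, 0, -0.025], [39.8, 30.3, 0], 120], [[0, 0, -0.025], [39.8, 30.3, 0], 120], [[0, 0, -0.025], [39.8, 30.3, 0], 120], [[0, 0, -0.025], [39.8, 30.3, 0], 120], [[0, 0, -0.025], [39.8, 30.3, 0], 120], [[0, 0, -0.025], [39.8, 30.3, 0], 120], [[0, 0, -0.025], [39.8, 30.3, 0], 120], [[0, 0, -0.025], [39.8, 30.3, 0], 120], [[0, 0, 0], [0, 0, -45], 120], [[0, 0, 0], [0, 0, -45], 120], [[0, 0, 0], [0, 0, -40], 120], [[0, 0, 0], [0, 0, 0], 120]]' --newtons 20

```text
clock: 3.05
position: [0.7042, -0.1304, 0.1672]
ee_rot: [-0.001, 0.999, -0.044, -0.004]
contact_force: [-0.6, 0.5, -0.3]
width: 0.0452
```

Run:
```python
from h import *
import cv2
s=telemetry.get_state(); print(s["clock"],s["position"],s["ee_rot"],s["width"],s["contact_force"])
for n in ("scene","wrist","top"):
    im=imaging.get_image(n); cv2.imwrite(f"pics/{n}1.png",im)
w=cv2.imread("pics/wrist1.png");
R=imaging.camera_params("wrist"); print(proj("wrist",[.7065,-.1303,.09]))
```

```text
3.05 [ 0.70421125 -0.13035974  0.16723653] [-9.51774326e-04  9.99041562e-01 -4.35610525e-02 -4.18162525e-03] 0.04517199842272851 [-0.56967958  0.48307771 -0.34846997]
[282.03991267 227.09422535]
```

View pics/wrist1.png

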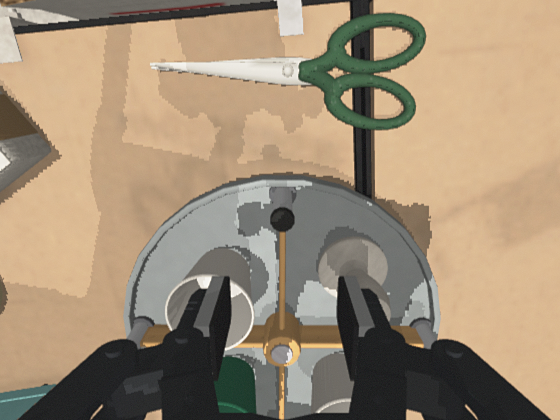

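View pics/scene1.png

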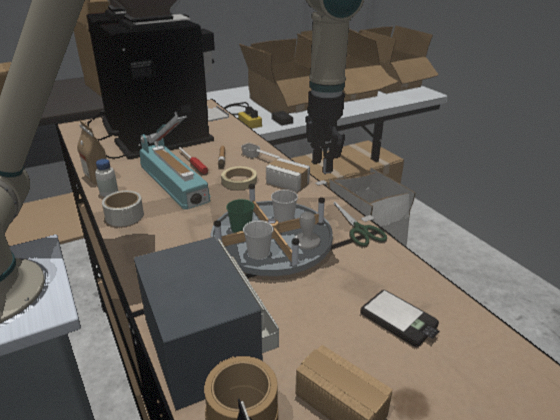

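Run:
```python
from h import *
print(ray("wrist",282,219,.09), ray("wrist",283,353,.061))
```

```text
[ 0.7119756  -0.13075925  0.09      ] [ 0.58617939 -0.12036272  0.061     ]
```

Emit:
arm_command --steps '[[[0, 0, 0], [3, 0, -29], 120], [[0, 0, 0], [0, 0, -29], 120], [[0, 0, 0], [0, 0, -29], 120], [[0, 0, 0], [0, 0, -27], 120], [[0, 0, 0], [0, 0, 0], 120], [[0, 0, 0], [0, 0, 0], 120]]'

```text
clock: 3.95
position: [0.7114, -0.1316, 0.06]
ee_rot: [0.001, 0.999, -0.044, 0.002]
contact_force: [-0.2, -0.3, 0.7]
width: 0.0449
```

Run:
```python
from h import *
import cv2
s=telemetry.get_state(); print(s["clock"],s["position"],s["ee_rot"],s["width"],s["contact_force"])
for n in ("wrist","scene"):
    im=imaging.get_image(n); cv2.imwrite(f"pics/{n}2.png",im)
im=cv2.imread("pics/scene2.png")
cv2.imwrite("pics/scene2z.png",cv2.resize(im[120:300,195:365],None,fx=3.3,fy=3.3,interpolation=cv2.INTER_CUBIC)[:600])
```

```text
3.95 [ 0.71135429 -0.13164033  0.0599832 ] [ 5.52548696e-04  9.99044751e-01 -4.36420229e-02  2.15725757e-03] 0.04487326767076233 [-0.15439443 -0.26943685  0.73944539]
```

View pics/wrist2.png

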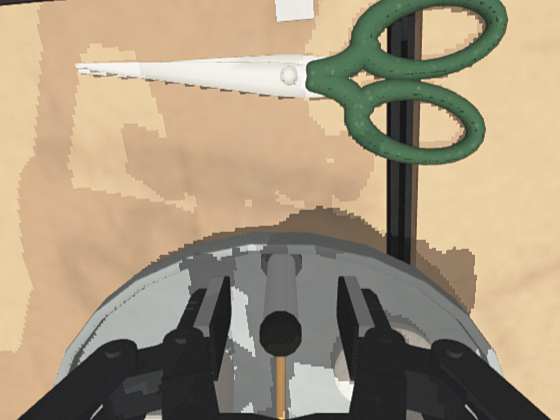

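View pics/scene2z.png

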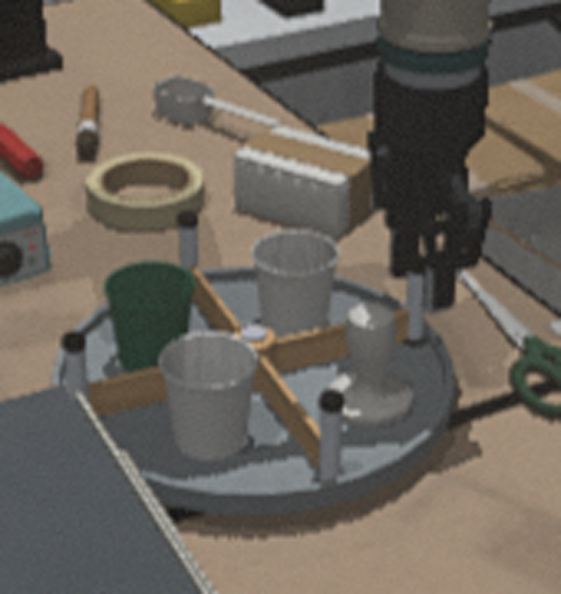

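Run:
```python
import numpy as np
a=np.radians(-5+3*np.arange(0,23)); p=127*np.c_[np.cos(a),np.sin(a)]
q=np.round(p); d=np.diff(np.round(p*2)/2,axis=0)
print([[[0,0,0.052],[x,y,0],120] for x,y in d.tolist()])
```

```text
[[[0, 0, 0.052], [0.5, 6.5, 0], 120], [[0, 0, 0.052], [0.0, 6.5, 0], 120], [[0, 0, 0.052], [-0.5, 7.0, 0], 120], [[0, 0, 0.052], [-0.5, 6.5, 0], 120], [[0, 0, 0.052], [-1.0, 6.5, 0], 120], [[0, 0, 0.052], [-1.5, 6.5, 0], 120], [[0, 0, 0.052], [-1.5, 6.5, 0], 120], [[0, 0, 0.052], [-2.0, 6.5, 0], 120], [[0, 0, 0.052], [-2.0, 6.0, 0], 120], [[0, 0, 0.052], [-3.0, 6.0, 0], 120], [[0, 0, 0.052], [-3.0, 6.0, 0], 120], [[0, 0, 0.052], [-3.0, 6.0, 0], 120], [[0, 0, 0.052], [-3.5, 5.5, 0], 120], [[0, 0, 0.052], [-4.0, 5.5, 0], 120], [[0, 0, 0.052], [-4.0, 5.0, 0], 120], [[0, 0, 0.052], [-4.5, 5.0, 0], 120], [[0, 0, 0.052], [-5.0, 5.0, 0], 120], [[0, 0, 0.052], [-4.5, 4.5, 0], 120], [[0, 0, 0.052], [-5.5, 4.0, 0], 120], [[0, 0, 0.052], [-5.0, 4.0, 0], 120], [[0, 0, 0.052], [-5.5, 3.5, 0], 120], [[0, 0, 0.052], [-6.0, 3.5, 0], 120]]
```

First 10 rows, then check.

Emit:
arm_command --steps '[[[0, 0, 0.052], [0.5, 6.5, 0], 120], [[0, 0, 0.052], [0, 6.5, 0], 120], [[0, 0, 0.052], [-0.5, 7, 0], 120], [[0, 0, 0.052], [-0.5, 6.5, 0], 120], [[0, 0, 0.052], [-1, 6.5, 0], 120], [[0, 0, 0.052], [-1.5, 6.5, 0], 120], [[0, 0, 0.052], [-1.5, 6.5, 0], 120], [[0, 0, 0.052], [-2, 6.5, 0], 120], [[0, 0, 0.052], [-2, 6, 0], 120], [[0, 0, 0.052], [-3, 6, 0], 120]]'

```text
clock: 5.3
position: [0.7, -0.0673, 0.0593]
ee_rot: [0.001, 0.976, 0.216, 0.002]
contact_force: [2.0, -0.9, -1.4]
width: 0.0452
```

Run:
```python
from h import *
import cv2
s=telemetry.get_state(); print(s["clock"],s["position"],s["ee_rot"],s["width"],s["contact_force"])
a=imaging.get_image("top");b=imaging.get_image("wrist");
z=cv2.resize(a[165:290,215:350],None,fx=3.36,fy=3.36,interpolation=cv2.INTER_CUBIC)
cv2.imwrite("pics/m3.png",np.hstack([z[:420],cv2.resize(b,(346,420))[:, :]]))
```

```text
5.3 [ 0.69998064 -0.06734015  0.05926309] [0.00143454 0.97648209 0.21558226 0.00222909] 0.045160530009866896 [ 1.97466355 -0.85438644 -1.421365  ]
```

View pics/m3.png

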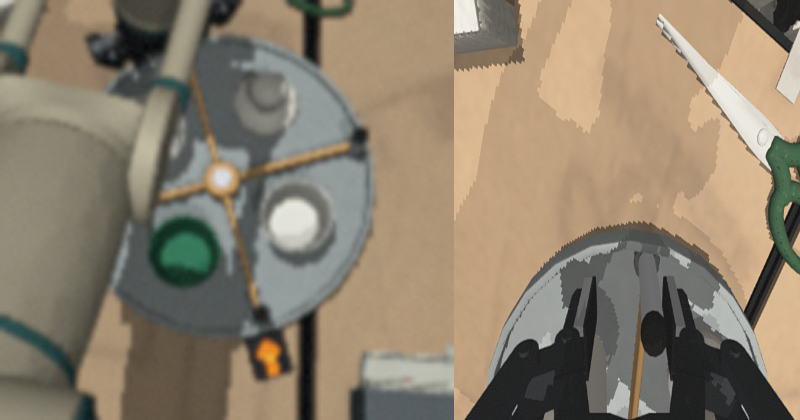

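Emit:
arm_command --steps '[[[0, 0, 0.052], [-3, 6, 0], 120], [[0, 0, 0.052], [-3, 6, 0], 120], [[0, 0, 0.052], [-3.5, 5.5, 0], 120], [[0, 0, 0.052], [-4, 5.5, 0], 120], [[0, 0, 0.052], [-4, 5, 0], 120], [[0, 0, 0.052], [-4.5, 5, 0], 120], [[0, 0, 0.052], [-5, 5, 0], 120], [[0, 0, 0.052], [-4.5, 4.5, 0], 120], [[0, 0, 0.052], [-5.5, 4, 0], 120], [[0, 0, 0.052], [-5, 4, 0], 120], [[0, 0, 0], [0, 0, 0], 120]]'

```text
clock: 6.78
position: [0.6566, -0.0161, 0.0584]
ee_rot: [0.0, 0.889, 0.458, 0.001]
contact_force: [0.7, 0.3, -0.8]
width: 0.0453
```

```bash
cat > look.py <<'E'
from h import *
import cv2,sys
k=sys.argv[1]
s=telemetry.get_state(); print(s["clock"],s["position"],s["ee_rot"],s["contact_force"])
a=imaging.get_image("top");b=imaging.get_image("wrist");
cv2.imwrite(f"pics/top{k}.png",a);cv2.imwrite(f"pics/wrist{k}.png",b)
z=cv2.resize(a[165:290,215:350],None,fx=5,fy=5,interpolation=cv2.INTER_CUBIC)[:600]
cv2.imwrite(f"pics/topz{k}.png",z)
E
python3 look.py 4
```

```text
6.775 [ 0.65655718 -0.0160546   0.05843615] [4.67188563e-04 8.88907484e-01 4.58085992e-01 7.00036313e-04] [ 0.7352168   0.32243758 -0.8045776 ]
```

View pics/topz4.png

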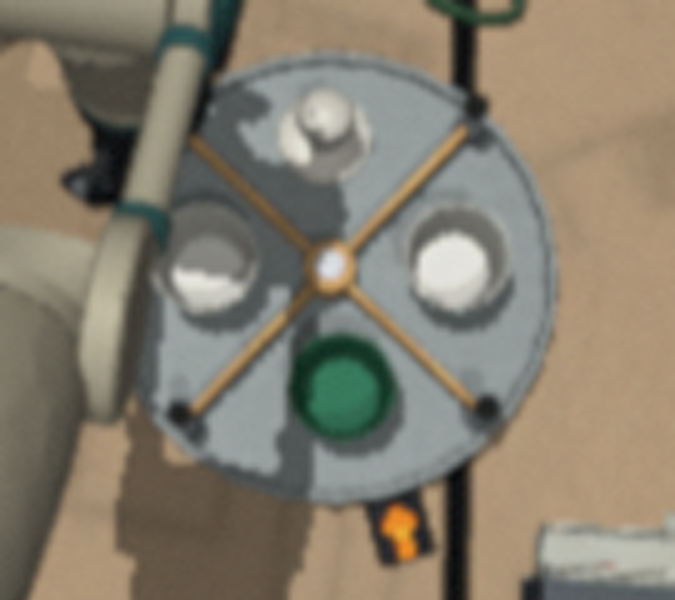

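View pics/wrist4.png

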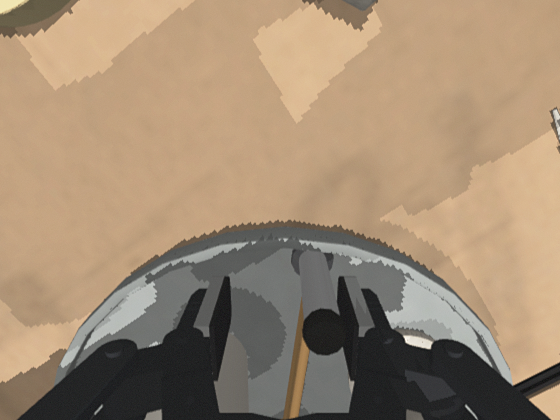

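```bash
cat > meas.py <<'E'
from h import *
import cv2
def P(x,y,z): return ray("top",(x+.5)/5-.5+215,(y+.5)/5-.5+165,z)
c=np.array([.58086,-.11878])
def ang(q): d=q[:2]-c; return np.hypot(*d).round(4),np.degrees(np.arctan2(d[1],d[0])).round(2)
def green(f):
    im=cv2.imread(f);h=cv2.cvtColor(im,cv2.COLOR_BGR2HSV)
    m=cv2.inRange(h,(60,80,20),(90,255,255)); m[:195]=0;m[275:]=0;m[:,:235]=0;m[:,330:]=0
    ys,xs=np.nonzero(m); e=cv2.minEnclosingCircle(np.c_[xs,ys].astype(np.float32))
    return e,ang(ray("top",*e[0],.086)),ang(ray("top",xs.mean(),ys.mean(),.075))
E
python3 - <<'E'
from meas import *
for p in [(476,105),(180,412),(486,407)]: print(ang(P(*p,.09)))
print(green("pics/top0.png"),green("pics/top4.png"))
E
```

```text
(np.float64(0.1261), np.float64(-41.85))
(np.float64(0.1242), np.float64(137.63))
(np.float64(0.1249), np.float64(-132.49))
(((261.53704833984375, 233.84814453125), 10.464171409606934), (np.float64(0.0752), np.float64(134.32)), (np.float64(0.0745), np.float64(133.02))) (((265.0, 227.0), 33.42164993286133), (np.float64(0.0549), np.float64(126.0)), (np.float64(0.0686), np.float64(-177.41)))
```

Run:
```python
from meas import *
print(ang(P(343,387,.086)),ang(P(342,388,.075)))
```

```text
(np.float64(0.0752), np.float64(-172.65)) (np.float64(0.0746), np.float64(-173.02))
```

Emit:
arm_command --steps '[[[0, 0, 0.052], [-5.5, 3.5, 0], 120], [[0, 0, 0.052], [-6, 3.5, 0], 120], [[0, 0, 0.052], [-6, 3, 0], 120], [[0, 0, 0.026], [-3, 1.5, 0], 120], [[0, 0, 0.026], [-3, 1.2, 0], 120], [[0, 0, 0], [0, 0, 0], 120], [[0, 0, 0], [0, 0, 0], 120]]'

```text
clock: 7.75
position: [0.6325, -0.0035, 0.0573]
ee_rot: [-0.0, 0.836, 0.548, -0.0]
contact_force: [0.9, 0.0, 0.5]
width: 0.0449
```

```bash
python3 look.py 5
```

```text
7.75 [ 0.63246835 -0.00349891  0.05729316] [-1.32162909e-05  8.36337419e-01  5.48215003e-01 -1.76108901e-04] [0.85224219 0.03168444 0.49460601]
```

View pics/topz5.png

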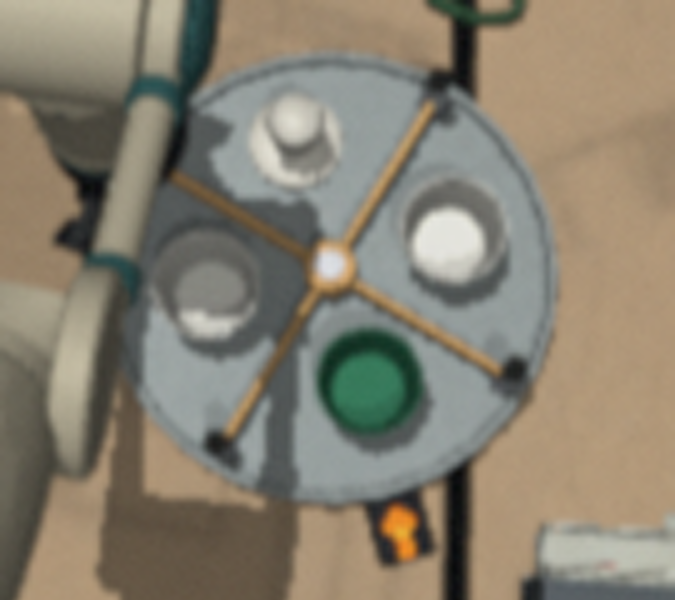

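View pics/wrist5.png

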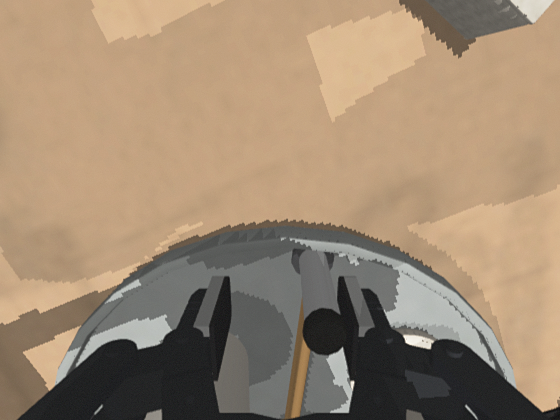

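Run:
```python
from meas import *
for p in [(440,80),(220,442),(514,370)]: print(ang(P(*p,.09)))
print(ang(P(370,382,.086)),ang(P(371,384,.075)))
```

```text
(np.float64(0.1253), np.float64(-29.95))
(np.float64(0.1239), np.float64(150.98))
(np.float64(0.1249), np.float64(-120.11))
(np.float64(0.0756), np.float64(-160.56)) (np.float64(0.0759), np.float64(-160.02))
```

Emit:
arm_command --steps '[[[0, 0, 0], [3.5, -1.5, 0], 120], [[0, 0, 0], [3, -1.5, 0], 120], [[0, 0, 0], [0, 0, 0], 120], [[0, 0, 0], [0, 0, 25], 120], [[0, 0, 0], [0, 0, 30], 120], [[0, 0, 0], [0, 0, 40], 120], [[0, 0, 0], [0, 0, 50], 120], [[0, 0, 0], [0, 0, 40], 120], [[0, 0, 0], [0, 50, 0], 120], [[0, 0, 0], [20, 50, 0], 120], [[0, 0, 0], [20, 50, 0], 120], [[0, 0, 0], [0, 0, 0], 120]]'

```text
clock: 9.35
position: [0.6795, 0.1475, 0.2413]
ee_rot: [-0.001, 0.835, 0.55, 0.0]
contact_force: [-0.5, -0.6, -0.3]
width: 0.045
```

```bash
python3 look.py 6
python3 - <<'E'
from h import *
import cv2
im=imaging.get_image("scene"); cv2.imwrite("pics/scene6.png",im)
E
```

```text
9.35 [0.67947997 0.14746484 0.24133691] [-7.70396496e-04  8.35005808e-01  5.50240579e-01  1.09418044e-04] [-0.50702414 -0.5815009  -0.3048694 ]
```

View pics/topz6.png

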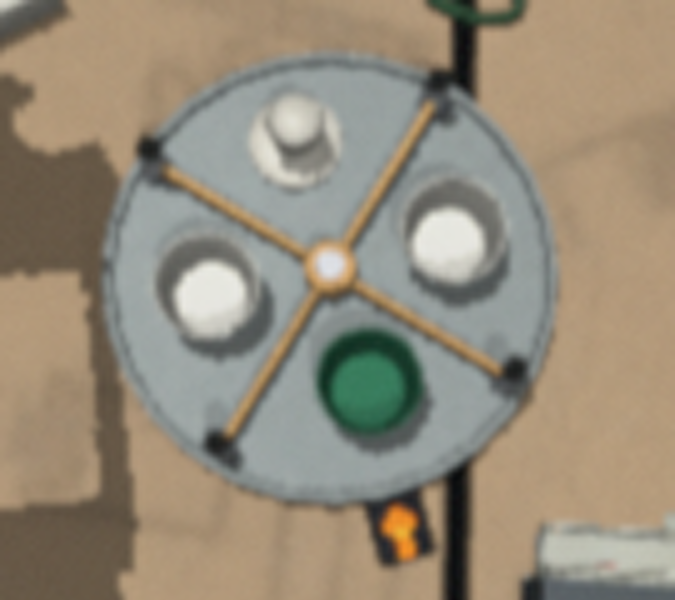

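View pics/scene6.png

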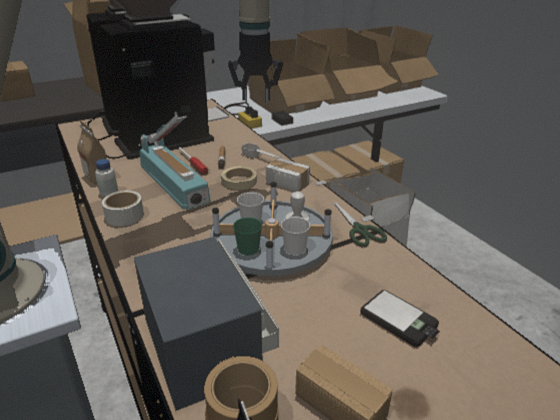

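Run:
```python
from meas import *
pg=np.array([P(*p,.09) for p in [(440,80),(150,150),(220,442),(514,370)]]);print(pg.mean(0))
print([ang(p) for p in pg],green("pics/top6.png"),ang(P(370,382,.086)))
```

```text
[ 0.58070791 -0.11952825  0.09      ]
[(np.float64(0.1253), np.float64(-29.95)), (np.float64(0.124), np.float64(60.13)), (np.float64(0.1239), np.float64(150.98)), (np.float64(0.1249), np.float64(-120.11))] (((288.4456481933594, 240.8913116455078), 10.426523208618164), (np.float64(0.0752), np.float64(-160.81)), (np.float64(0.0742), np.float64(-160.27))) (np.float64(0.0756), np.float64(-160.56))
```

```bash
python3 -c "
from rig import manip; print(manip.sign_off())"
```

```text
the job is handed in; nothing more can be done
None
```

The green cup now stands at the front of the carousel, about 2° (3 mm) past the arrow line, and I handed the job in at about 9.5 s. I put the half-open fingers either side of the far rim peg. I then pushed it slowly through about 65.5° counter-clockwise seen from above, backed off the peg and lifted clear.

**Alignment:** In the last top image the arrow is at about 197.2° about the axis. The cup's centre measures 199.3° and the middle of its quarter 195.3°. The cup stood about 4° off its quarter's middle from the start, so I split the difference instead of centring either one exactly.

**Rest and contact:** The tray angle read the same before and after the fingers let go. The force readings I took stayed below about 3 N. In the pictures the cups and tamper are upright, and the things around the carousel look unmoved by eye; I did not measure them again.

**Disagreement:** The wrist camera placed the peg and hub about 5 mm farther out than the top camera did. I aimed between the two, and it did not affect the push.

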